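Shut the deposit drawer, dial the padlock open and present it at the staple

ROBOT

A 6-joint arm with a two-finger parallel gripper is mounted at the origin on the work surface. World frame = base frame: x ahead of the robot, y to its left, z up, the work surface at z = 0. Lengths are in mm, angles in rad, forces in N, time in s.
With the tool pointing down it reaches from about 350 to 850 mm from the base axis. Payload 8.1 kg.
Tool frame: the origin (TCP) lies on the centre line of the jaws, within the pads' length; the fingertips stand 25 mm ahead of it and the grasp point (between the pads) lies 6 mm ahead of it (ctrl.nose_length is the distance from the TCP to the fingertips, in mm); z points along the fingers, y is the line along which they close (so a half turn about z gives the same grasp; the last joint's range is limited). The gripper opens to 85 mm and grips with 20 to 120 N. Pads are 22 mm wide; open, the fingers measure 114 mm over their backs; the gripper's body (76 mm by 85 mm) begins 54 mm behind the grasp point. The pads swing forward as they close: fully open they stand 13 mm farther back than shut.
Start: joints at [-1.216, 0.13, 1.488, -0, 1.523, -0.085], TCP at [255.475, -542.898, 256.292] pointing down, gripper open.
Joint ranges: [-2.96, 2.96], [-0.89, 2.26], [0.02, 2.5], [-1.34, 4.48], [0, 2.73], [-2.66, 2.66]. Speed limits (rad/s): [2.39, 2.39, 2.79, 3.14, 3.14, 3.14].

INTERFACE

Orientations are given as a rotation vector (axis times angle).
In Python, from cell import ctrl, optics gives the robot as it stands.
- The arm moves only by the tool servo_tool, never from a script. Its argument "commands" is a list that holds one entry, the list of rows, each a list of 5 numbers: the shift along the tool's x, y, z in cm, then the turn about the tool's z in degrees, then the finger opening in cm, from 0 to 8.54. In form: [[[dx, dy, dz, turn, gripper], ...]]. A call has 1 to 20 rows; each row shifts and turns the commanded pose from where the row before left it, along the tool's axes as they then stand; what a row does not reach is not made up. A row lasts 1/10 s, in which the tool goes at most 50 mm and 8.59 degrees, less where a joint would pass 70% of its speed; a pose out of reach is approached as far as the arm can. A call is refused whole if a number of a shift passes 5 or a number of a turn 8.59, either way. A call with a gripper value outside its range is refused whole. The fingers move at their own pace and stop on an object; "force" is the grip in N (left out, the last holds). Time passes only in rows, so rows that do not move let the fingers close. It gives the time, the measured TCP pose, the force, the opening and the grip force at its end, in the units of the state.
- ctrl.read_state(): the state, without advancing time (a new reading comes with each control period).
- optics.grab_frame(name): name is "side" or "top"; returns (picture, depth): 384x512x3 uint8, blue, green, red; 384x512 float32, mm along the optical axis (not along the pixel's ray), 0 where there is no reading.
- optics.get_calibration(name): a dict with "camera_matrix" (3x3 intrinsics, pixels), "camera_from_world" (4x4, takes a point from world to camera coordinates). Camera axes: x right, y down, z forward; pixel columns grow to the right and rows downward; lengths in mm; the calibration is good to about 2 mm. A picture is of the moment at which its call begins. get_calibration takes no time and is no camera call.
- ctrl.hand_in(): hands the job in; it is judged then, once.
The state is a dict: "clock": time; "q": joint angles; "joint_velocities": joint speeds; "joint_torque": joint torques, N m; "position": TCP position; "eef_rot": TCP orientation; "contact_force": force on the tool from outside, world axes, zero at the start; "torque": the same for the moment, N m; "finger_gap": opening from 0.0 (shut) to 1.0 (fully open); "finger_force": force on a finger pad.
Only numpy, scipy, OpenCV 4.12 (cv2) and the standard library are available. Lean on these libraries where they do the work, as an engineer would, in place of code of your own. Each camera call takes 0.05 s, during which the arm holds its last target. There are 200 camera calls.

TASK

A customer's phone has been put in the steel deposit drawer: first push the drawer fully shut. Then turn the dial of the padlock lying in the black cradle clockwise, feeling past the small clicks, until it catches at the stud and the shackle pops out a little; pull the shackle fully open, then take the padlock out of the cradle and present it, open and dial up, with its case a few centimetres above the U-shaped staple on the drawer cabinet. Finish while still holding the lock there in the gripper, the lock resting on nothing, and leave the other things on the bench undisturbed.

Things in the scene. Friction and masses are not known exactly. Their poses are not given: they have to be found in the camera images.
- cab_drawer0 (a joint): Drawer of the small grey steel cabinet (cabinet 170 deep x 160 wide x 80 high mm, fixed, open side towards the robot). Metres pulled out: 0 is fully shut, starts 0.03 to 0.06 open. Slides with a few newtons, stays where left; stops hard at 0.
- cab_drawer0_handle (a point): Middle of the drawer's bar handle (round steel bar 80 mm long across the drawer, 11 mm thick, 35 mm in front of the drawer's front, bar 44 mm above the bench). Axes of the cabinet: +x points into the cabinet (the way to push shut), y along the bar, z up.
- staple_top (a point): Point at the top of the steel U-shaped staple (28 mm wide, fixed) that stands 25 mm high on the cabinet's top near its front edge; 105 mm above the bench. Axes as the cabinet's.
- cradle: Fixed black cradle on the bench, 94 x 80 mm, origin at the middle of its underside, z up. The lock lies on its back in it, 20 mm above the bench, between end walls and corner lips 9 mm high that keep it from sliding or turning, about 1 mm of play; it lifts straight out. The cradle's long sides are open and narrower (44 mm) than the lock over the middle 53 mm of its length, so fingers can go down beside the lock there.
- padlock_mid (a point): Centre of the case of the loose steel padlock, 72 mm long (x) x 58 mm wide (y) x 26 mm thick (z), about 0.43 kg with dial and shackle, starting on its back in the cradle with this centre 33 mm above the bench. -x points to the shackle end, z out of the face with the dial. A small dark index stud sits on the face near the -x edge.
- dial (a joint): Angle of the dial, rad, seen from the dial's side: positive is anticlockwise of the index stud, 0 has the white pointer at the stud. Starts 0.6 to 1.4; turn clockwise (decreasing). Shallow notches are felt on the way as small clicks (0.1 to 0.3 N m). At 0 (within about 0.13) the lock's gate is reached: the dial catches and turns no further, and the shackle pops out about 7 mm by itself. Stops at 1.8.
- dial_grip (a point): Point on the dial's axis to grip, 22 mm above the lock's face (68 mm above the bench at the start). The dial is a round skirt 48 mm across, 6 mm high, with an upright black finger bar on it, 36 mm long (x) x 13 mm thick (y), its top 28.5 mm above the face. Axes turn with the dial: -x is the pointer end of the bar, z along the dial's axis.
- shackle (a joint): Metres the shackle is pulled out: 0 locked (0 to 0.002 while in the shallow notches), about 0.007 when it has popped, 0.024 fully open (stop). Slides along the lock's -x with about 1.5 N of friction once the gate is reached, and stays where it is left; blocked before that.
- shackle_mid (a point): Midway between the two straight legs of the U-shaped steel shackle (round bar 8 mm, 50 mm wide over the legs, height of the bar's axis 16.5 mm above the lock's back, 36.5 mm above the bench at the start); moves with the shackle. Axes as the lock's: the legs run along x for 28 mm from here to the locked lock's end face, and the round bow reaches 25 mm further to -x. Nothing is under the shackle beyond the cradle's end (11 mm past the lock's end).
- spray_can: Bystander: upright spray can, 52 mm across, 170 mm high, origin under its centre.
- dispenser: Bystander: clear dispenser bottle, 54 mm across, 110 mm high, origin under its centre.
- driver: Bystander: screwdriver 160 mm long lying on the bench, origin under its middle.
- open_phone: Bystander: flat black phone 150 x 72 x 8 mm lying on the bench, origin under its centre.
Mind the look-alikes: they are no part of the job. What is shaped like the part that bears padlock_mid but green is not meant. Of the things that look like the cradle, take the one that is farthest from the robot's base at the start.

How it is judged:
By the outcome, as a careful person would: the job done as asked, in the order asked, and still so for the second after the job is handed in, while the arm keeps its last pose, push and grip.
It also fails if it takes over 67 s, if anything falls off the work surface, if the arm or the gripper's body presses on something with over 40 N, if the wrist force passes 120 N, or if a joint passes its speed limit or range.

## Working session

There is one attempt and no reset: what is moved stays moved. The work goes in short steps, Python scripts to look and compute and a tool call to move; the robot and the scene stay as the last step left them, time stands still between calls to the robot, and variables do not carry over. Pictures are saved under pics/ and viewed, at most 10 in all, crops included, and the job is handed in when it is done.

Besides the shell and the picture viewer there is one more tool, called after "Call:" in YAML: its name, and indented under it one key for each argument. servo_tool: Moves the arm, as the interface text tells. Its arguments: {"type":"object","properties":{"commands":{"type":"array","items":{"type":"array","items":{"type":"array","items":{"type":"number"}}}},"force":{"type":"number"}},"required":["commands"]}

```bash
mkdir -p pics; ls; python3 - <<'E'
from cell import ctrl, optics
import cv2,numpy as np
for n in ("top","side"):
    p,d=optics.grab_frame(n); cv2.imwrite(f"pics/{n}0.png",p); np.save(f"{n}0.npy",d)
    c=optics.get_calibration(n); print(n,np.round(c["camera_matrix"],1).tolist(),np.round(c["camera_from_world"],3).tolist())
s=ctrl.read_state();print(s)
E
```

```text
pics
top [[466.6, 0.0, 257.1], [0.0, 466.6, 190.1], [0.0, 0.0, 1.0]] [[0.008, -1.0, -0.015, -9.235], [-0.999, -0.007, -0.05, 602.382], [0.049, 0.016, -0.999, 1506.978], [0.0, 0.0, 0.0, 1.0]]
side [[464.9, 0.0, 255.8], [0.0, 464.9, 189.9], [0.0, 0.0, 1.0]] [[-0.938, -0.346, 0.018, 539.666], [-0.251, 0.64, -0.727, 223.324], [0.24, -0.686, -0.687, 1276.475], [0.0, 0.0, 0.0, 1.0]]
{'clock': 0.1, 'q': array([-1.21635734e+00,  1.31131667e-01,  1.48919569e+00, -2.20348413e-07,
        1.52300224e+00, -8.53602705e-02]), 'joint_velocities': array([-0.00182124, -0.00074426, -0.0028901 ,  0.00016494, -0.00107602,
        0.00022837]), 'joint_torque': array([ 1.47664043e-03, -5.70951068e+01, -5.01942408e+01, -1.70238691e-04,
        8.16840300e-03, -7.01704789e-05]), 'position': array([ 255.333938  , -542.44360992,  255.30790583]), 'eef_rot': array([-3.06426126e+00, -6.84905407e-01,  3.66110129e-04]), 'contact_force': array([-0.13383679, -0.36549046, -0.14386751]), 'torque': array([ 0.01991799,  0.01250644, -0.00519641]), 'finger_force': 0.0, 'finger_gap': 0.9997798459113987}
```

View pics/top0.png

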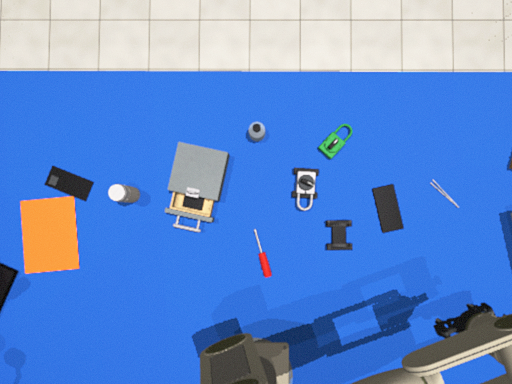

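View pics/side0.png

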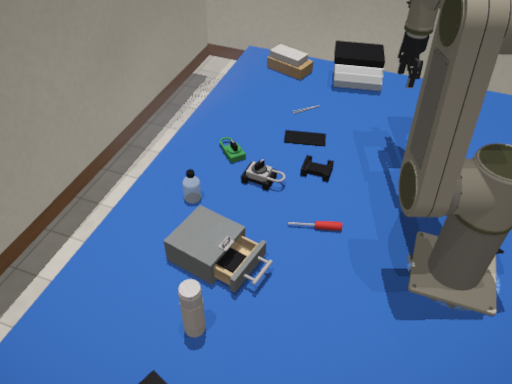

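The top view shows the cabinet at about (199,185) with its handle at (187,228). The lock in its cradle is at (306,186) with the shackle pointing towards the robot, and an empty cradle is at (339,235). I'll enlarge the lock and cabinet areas next.

```bash
cat > h.py <<'E'
from cell import ctrl, optics
import cv2,numpy as np
from scipy.spatial.transform import Rotation as R
def ray(n,u,v,z):
    c=optics.get_calibration(n);K=np.array(c["camera_matrix"]);T=np.array(c["camera_from_world"])
    r=T[:3,:3].T@np.linalg.inv(K)@[u,v,1];o=-T[:3,:3].T@T[:3,3]
    return o+r*(z-o[2])/r[2]
def cloud(n,d):
    c=optics.get_calibration(n);K=np.array(c["camera_matrix"]);T=np.array(c["camera_from_world"])
    v,u=np.indices(d.shape);P=np.stack([(u-K[0,2])/K[0,0]*d,(v-K[1,2])/K[1,1]*d,d],-1)
    return (P-T[:3,3])@T[:3,:3]
def st():
    s=ctrl.read_state();r=R.from_rotvec(s["eef_rot"]).as_matrix()
    print("t",round(s["clock"],2),"p",s["position"].round(1),"x",r[:,0].round(3),"y",r[:,1].round(3),"z",r[:,2].round(3),"F",s["contact_force"].round(1),"M",s["torque"].round(2),"gap",round(s["finger_gap"]*85.4,1),"ff",round(s["finger_force"],1),"q",s["q"].round(2));return s,r
E
python3 - <<'E'
from h import *
p=cv2.imread("pics/top0.png")
a=cv2.resize(p[160:220,275:335],None,fx=6.5,fy=6.5,interpolation=cv2.INTER_CUBIC)
b=cv2.resize(p[136:236,160:235],None,fx=5.3,fy=5.3,interpolation=cv2.INTER_CUBIC)
h=max(a.shape[0],b.shape[0]);f=lambda x:cv2.copyMakeBorder(x,0,h-x.shape[0],0,0,cv2.BORDER_CONSTANT)
cv2.imwrite("pics/c0.png",np.hstack([f(a),f(b)]))
d=np.load("top0.npy");P=cloud("top",d)
m=(P[...,2]>5)&(P[...,2]<300)&(d>0)
for nm,(u0,u1,v0,v1) in dict(lock=(288,325,164,214),cab=(164,232,138,232)).items():
    w=np.zeros_like(m);w[v0:v1,u0:u1]=1;q=P[m&w]
    print(nm,len(q),np.percentile(q[:,2],[5,50,95,100]).round(1))
# cabinet top: height ~80
w=np.zeros(m.shape,bool);w[138:232,164:232]=1
q=P[w&(abs(P[...,2]-80)<5)];print("cabtop",len(q),cv2.minAreaRect(q[:,:2].astype(np.float32)),q[:,2].mean())
q=P[w&(P[...,2]>90)];print("staple",q.mean(0) if len(q) else 0,len(q))
hsv=cv2.cvtColor(p,cv2.COLOR_BGR2HSV)
w=np.zeros(m.shape,bool);w[160:216,286:326]=1
blue=(hsv[...,0]>100)&(hsv[...,0]<130)&(hsv[...,1]>130)
for nm,k in dict(black=w&~blue&(p.max(2)<70),bright=w&(p.min(2)>120)).items():
    ys,xs=np.nonzero(k);print(nm,len(xs),cv2.minAreaRect(np.c_[xs,ys].astype(np.float32)))
E
```

```text
lock 837 [ 5.9 41.4 70.  81.8]
cab 3963 [  9.2  78.   85.1 108.7]
cabtop 2207 ((627.5133666992188, 187.64222717285156), (161.02017211914062, 217.13677978515625), 77.92073822021484) 80.26950212127961
staple [558.01751338  67.60477227 897.29175354] 54
black 117 ((304.5552062988281, 182.83795166015625), (23.335783004760742, 28.318510055541992), 4.763641834259033)
bright 358 ((305.0730285644531, 190.40489196777344), (18.425764083862305, 39.379249572753906), 3.814074993133545)
```

View pics/c0.png

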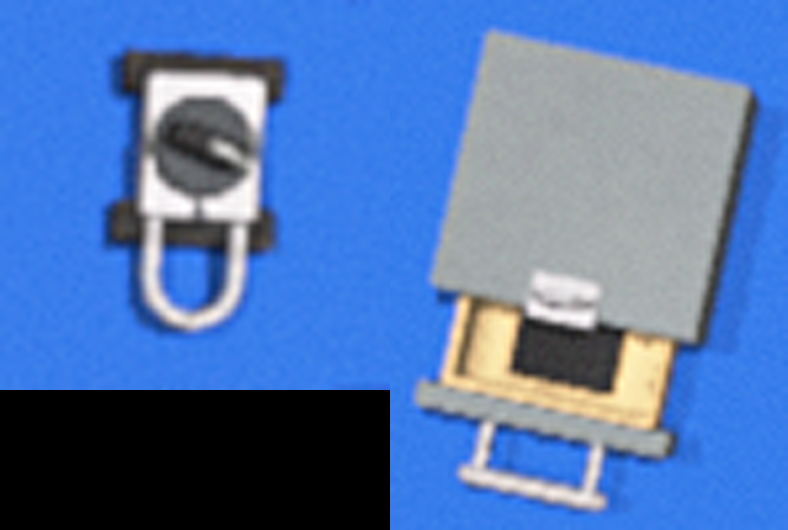

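```bash
python3 - <<'E'
from h import *
A=lambda x,y,z:ray("top",x/6.5+275-.42,y/6.5+160-.42,z)[:2]
B=lambda x,y,z:ray("top",x/5.3+160-.4,y/5.3+136-.4,z)[:2]
pr=lambda n,v:print(n,np.round(v,1))
pr("case corners",[A(*c,46) for c in ((147,72),(267,72),(265,218),(140,215))])
pr("case mean",np.mean([A(*c,46) for c in ((147,72),(267,72),(265,218),(140,215))],0))
dc=A(205,145,52);pr("dial skirt",dc)
bow=A(193,328,36.5);pr("bow end",bow)
pt=A(245,158,74);pr("pointer end",pt);pr("bar other end",A(168,130,74))
cr=[A(*c,29) for c in ((122,52),(285,62),(272,248),(106,240))];pr("cradle",cr);pr("cradle mean",np.mean(cr,0))
C=[B(*c,80) for c in ((487,30),(752,88),(698,343),(433,290))];pr("cab",C)
pr("front edge mid",(C[2]+C[3])/2)
C=np.array(C);y=(C[0]-C[1])+(C[3]-C[2]);x=(C[0]-C[3])+(C[1]-C[2]);print("yaw",np.degrees([np.arctan2(x[1],x[0]),np.arctan2(y[1],y[0])-np.pi/2]))
h=[B(462,473,46),B(604,503,46)];pr("handle",h);pr("hmid",np.mean(h,0))
pr("staple top",B(566,277,104))
# side: white shackle/bar & dial
p=cv2.imread("pics/side0.png")
cv2.imwrite("pics/c1.png",np.hstack([cv2.resize(p[145:195,235:295],None,fx=6.5,fy=6.5,interpolation=2),cv2.resize(p[205:300,160:280],(0,0),fx=3.4,fy=3.4,interpolation=2)[:325]]))
E
```

```text
case corners [[ 663.9 -133.1]
 [ 664.3 -192. ]
 [ 592.4 -191.1]
 [ 593.5 -129.9]]
case mean [ 628.5 -161.5]
dial skirt [ 627.7 -161.1]
bow end [ 538.3 -156.8]
pointer end [ 620.1 -178.4]
bar other end [ 633.4 -141.3]
cradle [[ 675.4 -121.8]
 [ 670.9 -202.8]
 [ 578.3 -196.5]
 [ 581.7 -114.2]]
cradle mean [ 626.6 -158.8]
cab [[ 752.5   12.9]
 [ 718.8 -143.9]
 [ 568.  -112.7]
 [ 598.1   43.5]]
front edge mid [583.  -34.6]
yaw [-11.45357224 -11.51966099]
handle [[489.8  26.7]
 [472.5 -58.7]]
hmid [481.2 -16. ]
staple top [605.  -34.7]Traceback (most recent call last):
  File "<stdin>", line 18, in <module>
    return _nx.concatenate(arrs, 1, dtype=dtype, casting=casting)
           ~~~~~~~~~~~~~~~^^^^^^^^^^^^^^^^^^^^^^^^^^^^^^^^^^^^^^^
ValueError: all the input array dimensions except for the concatenation axis must match exactly, but along dimension 0, the array at index 0 has size 325 and the array at index 1 has size 323
```

Call:
servo_tool:
  commands:
    - [[2.74,-2.95,0.4,0,0],[2.74,-2.95,0.4,0,0],[2.74,-2.95,0.4,0,0],[2.74,-2.95,0.4,0,0],[2.74,-2.95,0.4,0,0],[2.74,-2.95,0.4,0,0],[2.74,-2.95,0.4,0,0],[2.74,-2.95,0.4,0,0],[2.74,-2.95,0.4,0,0],[2.74,-2.95,0.4,0,0],[2.74,-2.95,0.4,0,0],[2.74,-2.95,0.4,0,0],[2.74,-2.95,0.4,0,0],[2.74,-2.95,0.4,0,0],[0,0,0,7.34,0],[0,0,0,7.34,0],[0,0,0,7.34,0],[0,0,0,7.34,0],[0,0,0,7.34,0],[0,0,0,0,0]]
  force: 60

```text
clock: 2.1
position: [426.5, -5.8, 199.9]
eef_rot: [-3.125, 0.318, 0.001]
contact_force: [-0.9, 0.1, 0.4]
finger_gap: -0.004
finger_force: 0.0
```

```bash
python3 - <<'E'
from h import *
s,r=st();print(ctrl.nose_length)
E
```

```text
t 2.1 p [426.5  -5.8 199.9] x [ 0.98  -0.201 -0.001] y [-0.201 -0.98   0.   ] z [-0.001  0.    -1.   ] F [-0.9  0.1  0.4] M [-0.01 -0.02  0.03] gap -0.3 ff 0.0 q [-0.13 -0.33  2.02  0.    1.45  1.64]
25.0
```

Call:
servo_tool:
  commands:
    - [[0,0,3.7,0,0],[0,0,3.7,0,0],[0,0,3.7,0,0],[0,0,3.6,0,0],[0,0,0,0,0],[1,0,0,0,0],[1,0,0,0,0],[1,0,0,0,0],[0.5,0,0,0,0],[0.5,0,0,0,0],[0.5,0,0,0,0],[0.5,0,0,0,0],[0.5,0,0,0,0],[0.5,0,0,0,0],[0.5,0,0,0,0],[0.5,0,0,0,0]]

```text
clock: 3.7
position: [495.7, -19.9, 53.3]
eef_rot: [-3.126, 0.315, 0.0]
contact_force: [-0.0, 0.1, 0.9]
finger_gap: -0.001
finger_force: 0.0
```

```bash
python3 - <<'E'
from h import *
s,r=st()
E
```

```text
t 3.7 p [495.7 -19.9  53.3] x [ 0.98  -0.199 -0.   ] y [-0.199 -0.98  -0.   ] z [-0.  0. -1.] F [-0.   0.1  0.9] M [0.01 0.   0.01] gap -0.1 ff 0.0 q [-0.14  0.06  1.96  0.    1.13  1.63]
```

```bash
python3 - <<'E'
from h import *
p,d=optics.grab_frame("side")
q,d2=optics.grab_frame("top")
a=cv2.resize(p[195:305,160:290],None,fx=3,fy=3,interpolation=2)
b=cv2.resize(q[130:240,150:280],None,fx=3,fy=3,interpolation=2)
cv2.imwrite("pics/c2.png",np.hstack([a,b]))
E
```

```text
(no output)
```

View pics/c2.png

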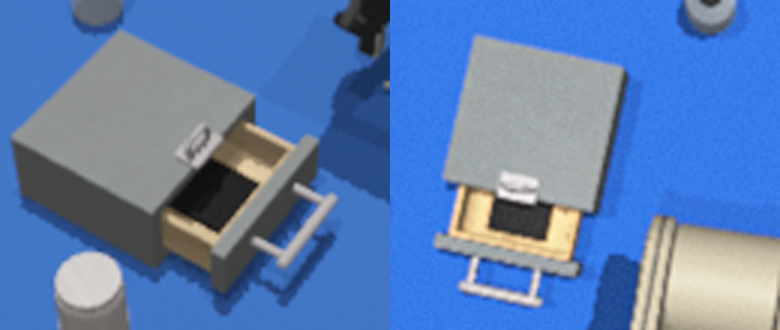

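The crop on the right of the earlier composite started at column 390, and I didn't subtract that, so every cabinet position was off sideways. The gripper missed the handle and touched nothing. This picture shows the drawer still open, with the handle at about (187,228). I'll recompute.

```bash
python3 - <<'E'
from h import *
B=lambda x,y,z:ray("top",(x-390)/5.3+160-.4,y/5.3+136-.4,z)[:2]
pr=lambda n,v:print(n,np.round(v,1))
C=np.array([B(*c,80) for c in ((487,30),(752,88),(698,343),(433,290))]);pr("cab",C)
pr("front edge mid",(C[2]+C[3])/2)
y=(C[0]-C[1])+(C[3]-C[2]);x=(C[0]-C[3])+(C[1]-C[2]);print("yaw",np.degrees([np.arctan2(x[1],x[0]),np.arctan2(y[1],y[0])-np.pi/2]))
h=[B(462,473,46),B(604,503,46)];pr("handle",h);pr("hmid",np.mean(h,0))
pr("staple top",B(566,277,104))
d=np.load("top0.npy");P=cloud("top",d);w=np.zeros(d.shape,bool);w[180:205,175:215]=1
q=P[w&(d>0)&(P[...,2]>90)];pr("staple depth",q);
h=np.mean(h,0);s,r=st()
t=h-50*np.array([.98,-.199]);D=np.r_[t-s["position"][:2],0];pr("tool shift mm",r.T@D)
E
```

```text
cab [[751.3 244.5]
 [717.5  86.6]
 [566.3 116.9]
 [596.5 274. ]]
front edge mid [581.4 195.4]
yaw [-11.05062169 -11.47291065]
handle [[487.9 261.7]
 [470.6 175.8]]
hmid [479.3 218.7]
staple top [603.5 191.7]
staple depth [[597.5 205.5  90.8]
 [594.  210.4  98. ]
 [593.9 206.9 100.7]
 [593.5 202.6 108.2]
 [593.9 200.6 101.7]
 [591.  210.8  95.6]
 [590.5 206.  106.2]
 [590.4 202.5 108.7]
 [590.9 201.1  98.1]
 [590.8 197.4 101.9]
 [590.6 193.5 107.2]
 [590.7 190.8 105. ]
 [590.7 187.5 106.4]
 [590.9 185.3 100.3]
 [587.7 197.2 102.8]
 [587.6 193.9 104.5]
 [587.8 191.2 101.7]
 [587.7 187.9 103. ]
 [588.  185.6  98.1]
 [588.1 182.8  96. ]
 [584.9 182.4  98.3]
 [584.9 179.2  99.3]]
t 3.8 p [496.  -20.   53.4] x [ 0.98  -0.199  0.   ] y [-0.199 -0.98  -0.   ] z [ 0. -0. -1.] F [-0.2 -0.1 -0.3] M [0.04 0.03 0.01] gap -0.1 ff 0.0 q [-0.14  0.06  1.96 -0.    1.13  1.63]
tool shift mm [-114.  -230.6   -0. ]
```

Call:
servo_tool:
  commands:
    - [[0,0,-4,0,0],[0,0,-4,0,0],[0,0,-2,0,0],[-1.63,-3.3,0,0,0],[-1.63,-3.3,0,0,0],[-1.63,-3.3,0,0,0],[-1.63,-3.3,0,0,0],[-1.63,-3.3,0,0,0],[-1.63,-3.3,0,0,0],[-1.63,-3.3,0,0,0],[0,0,0,0,0],[0,0,4,0,0],[0,0,4,0,0],[0,0,2,0,0],[0,0,0,0,0],[1,0,0,0,0],[1,0,0,0,0],[1,0,0,0,0],[0.5,0,0,0,0],[0.5,0,0,0,0]]

```text
clock: 5.8
position: [469.9, 221.3, 54.1]
eef_rot: [-3.125, 0.316, -0.001]
contact_force: [-0.4, 0.3, 0.5]
finger_gap: -0.001
finger_force: 0.6
```

```bash
python3 - <<'E'
from h import *
s,r=st()
E
```

```text
t 5.8 p [469.9 221.3  54.1] x [ 0.98  -0.2    0.001] y [-0.2   -0.98  -0.001] z [ 0.001  0.001 -1.   ] F [-0.4  0.3  0.5] M [ 0.06  0.21 -0.07] gap -0.1 ff 0.6 q [0.34 0.11 1.9  0.   1.13 2.11]
```

Call:
servo_tool:
  commands:
    - [[0.5,0,0,0,0],[0.5,0,0,0,0],[0.5,0,0,0,0],[0.5,0,0,0,0],[0.5,0,0,0,0],[0.5,0,0,0,0],[0.5,0,0,0,0],[0.5,0,0,0,0],[0,0,0,0,0]]

```text
clock: 6.7
position: [508.9, 213.2, 53.4]
eef_rot: [-3.125, 0.315, -0.001]
contact_force: [-0.3, 0.0, 0.1]
finger_gap: 0.001
finger_force: 0.0
```

```bash
python3 - <<'E'
from h import *
s,r=st()
E
```

```text
t 6.7 p [508.9 213.2  53.4] x [ 0.98  -0.2    0.001] y [-0.2  -0.98 -0.  ] z [ 0.001  0.    -1.   ] F [-0.3  0.   0.1] M [-0.04 -0.02  0.03] gap 0.1 ff 0.0 q [ 0.3   0.2   1.81 -0.    1.14  2.08]
```

Call:
servo_tool:
  commands:
    - [[0.3,0,0,0,0],[0.3,0,0,0,0],[0.3,0,0,0,0],[0.3,0,0,0,0]]

```text
clock: 7.1
position: [516.6, 211.6, 52.9]
eef_rot: [3.126, -0.315, -0.012]
contact_force: [-29.2, 4.4, 21.5]
finger_gap: 0.001
finger_force: 14.7
```

```bash
python3 - <<'E'
from h import *
s,r=st()
p,d=optics.grab_frame("side")
q,d2=optics.grab_frame("top")
cv2.imwrite("pics/c3.png",np.hstack([cv2.resize(p[195:295,160:290],None,fx=3,fy=3,interpolation=2),cv2.resize(q[180:280,150:280],None,fx=3,fy=3,interpolation=2)]))
E
```

```text
t 7.1 p [516.6 211.6  52.9] x [ 0.98  -0.199 -0.007] y [-0.199 -0.98   0.001] z [-0.008  0.001 -1.   ] F [-29.2   4.4  21.5] M [ 0.73  4.31 -0.02] gap 0.1 ff 14.7 q [0.3  0.22 1.78 0.   1.15 2.07]
```

View pics/c3.png

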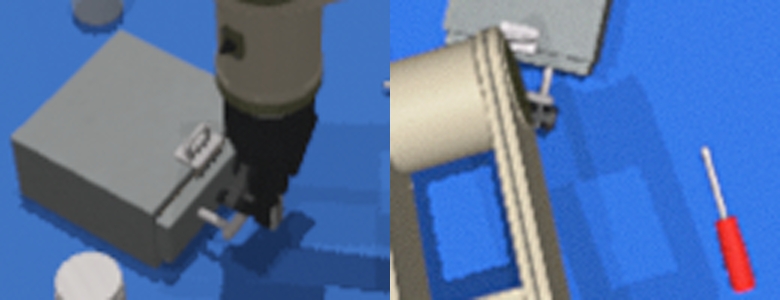

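Call:
servo_tool:
  commands:
    - [[-1,0,0,0,0],[-1,0,0,0,0],[0,0,-3,-8.17,0],[0,0,-4,-8.17,0],[0,0,-4,-8.17,0],[0,0,-4,-8.17,0],[0,0,0,-8.17,4],[0,0,0,-8.17,4],[0,0,0,-8.17,4],[0,0,0,-8.17,4],[0,0,0,-8.17,4],[0,0,0,-8.17,4],[0,0,0,0,4]]

```text
clock: 8.5
position: [500.0, 214.9, 203.3]
eef_rot: [2.568, 1.809, 0.001]
contact_force: [1.0, 0.7, -0.1]
finger_gap: 0.466
finger_force: 0.0
```

Call:
servo_tool:
  commands:
    - [[-3.1,2.51,0,0,4],[-3.1,2.51,0,0,4],[-3.1,2.51,0,0,4],[-3.1,2.51,0,0,4],[-3.1,2.51,0,0,4],[-3.1,2.51,0,0,4],[-3.1,2.51,0,0,4],[-3.1,2.51,0,0,4],[-3.1,2.51,0,0,4],[-3.1,2.51,0,0,4],[0,0,0,0,4]]

```text
clock: 9.6
position: [631.7, -166.7, 202.9]
eef_rot: [2.577, 1.794, -0.001]
contact_force: [-0.8, 0.4, -0.4]
finger_gap: 0.471
finger_force: 0.0
```

```bash
python3 - <<'E'
from h import *
s,r=st()
print("shift to dial mm",(r.T@(np.array([627.8,-161,85])-s["position"])).round(1), "yaw",np.degrees(np.arctan2(r[1,0],r[0,0])))
q,d=optics.grab_frame("top"); p,_=optics.grab_frame("side")
P=cloud("top",d);w=np.zeros(d.shape,bool);w[215:240,165:210]=1
cv2.imwrite("pics/c4.png",np.hstack([cv2.resize(p[125:205,210:310],None,fx=3.9,fy=3.9,interpolation=2),cv2.resize(q[150:230,265:365],None,fx=3.9,fy=3.9,interpolation=2)]))
E
```

```text
t 9.6 p [ 631.7 -166.7  202.9] x [ 0.347  0.938 -0.002] y [ 0.938 -0.347  0.001] z [ 0.    -0.002 -1.   ] F [-0.8  0.4 -0.4] M [0.04 0.01 0.03] gap 40.3 ff 0.0 q [-0.34  0.3   1.39 -0.    1.45  0.02]
shift to dial mm [  4.2  -5.7 117.9] yaw 69.67562865392449
```

View pics/c4.png

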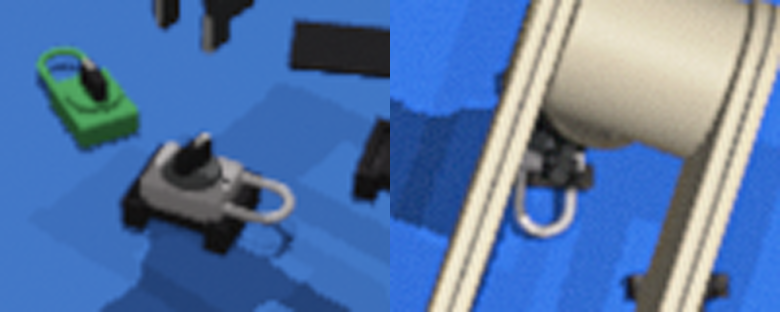

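```bash
python3 - <<'E'
from h import *
S=lambda x,y,z:ray("side",x/3.9+210-.4,y/3.9+125-.4,z).round(1)
print(S(193,150,74.5),"skirt",S(194,173,50),"bow",S(292,205,36.5),S(210,135,74),S(176,162,74))
E
```

```text
[ 622.6 -154.2   74.5] skirt [ 621.2 -154.4   50. ] bow [ 537.5 -160.9   36.5] [ 616.3 -177.9   74. ] [ 630.5 -135.5   74. ]
```

```bash
python3 - <<'E'
from h import *
for n,seed,box in (("top",(306,182),(288,326,162,216)),("side",(260,168),(238,292,148,192))):
    p=cv2.imread(f"pics/{n}0.png");g=cv2.resize(p,None,fx=4,fy=4,interpolation=2)
    hsv=cv2.cvtColor(g,cv2.COLOR_BGR2HSV)
    br=((hsv[...,1]<70)&(g.max(2)>(130 if n=="top" else 105))).astype(np.uint8)
    u0,u1,v0,v1=[4*b for b in box];M=np.zeros_like(br);M[v0:v1,u0:u1]=br[v0:v1,u0:u1]
    c,_=cv2.findContours(M,cv2.RETR_CCOMP,cv2.CHAIN_APPROX_NONE)[0:2]
    for k in sorted(c,key=cv2.contourArea)[::-1][:4]:
        m=cv2.moments(k); x,y=(m["m10"]/m["m00"]+.5)/4-.5,(m["m01"]/m["m00"]+.5)/4-.5
        (cx,cy),sz,an=cv2.minAreaRect(k)
        print(n,"area",m["m00"]/16,"c",round(x,1),round(y,1),"rect",[round(v/4,1) for v in (cx,cy,*sz)],round(an,1),"w@46",ray(n,x,y,46).round(1)[:2],"w@52",ray(n,x,y,52).round(1)[:2],"w@36",ray(n,x,y,36.5).round(1)[:2])
E
```

```text
top area 458.75 c 305.0 191.7 rect [305.4, 190.7, 18.9, 39.7] 4.3 w@46 [ 596.8 -158.3] w@52 [ 596.6 -157.8] w@36 [ 597.3 -159.2]
top area 142.09375 c 304.4 199.8 rect [304.7, 200.2, 11.1, 15.9] 5.5 w@46 [ 571.  -156.3] w@52 [ 570.8 -155.8] w@36 [ 571.3 -157.1]
side area 303.1875 c 267.9 173.3 rect [266.2, 172.0, 39.5, 13.3] 17.6 w@46 [ 589.9 -148.8] w@52 [ 587.8 -142.2] w@36 [ 593.1 -159.1]
side area 87.75 c 274.9 175.2 rect [275.5, 175.7, 15.1, 7.3] 18.4 w@46 [ 565.9 -148.2] w@52 [ 564.  -141.7] w@36 [ 568.9 -158.5]
side area 5.28125 c 261.4 160.0 rect [261.7, 160.3, 1.9, 3.7] 63.4 w@46 [ 632.  -203.7] w@52 [ 629.7 -196.9] w@36 [ 635.6 -214.6]
```

Call:
servo_tool:
  commands:
    - [[0.44,-0.66,2,-0.8,4],[0,0,2.5,0,4],[0,0,2.5,0,4],[0,0,2.5,0,4],[0,0,1.5,0,4],[0,0,1,0,4],[0,0,0,0,4],[0,0,0,0,2],[0,0,0,0,1.5],[0,0,0,0,1],[0,0,0,0,0.5],[0,0,0,0,0.5]]
  force: 40

```text
clock: 10.9
position: [627.3, -155.6, 85.1]
eef_rot: [2.557, 1.823, 0.002]
contact_force: [-2.8, 2.2, 6.1]
finger_gap: 0.138
finger_force: 40.8
```

```bash
python3 - <<'E'
from h import *
s,r=st()
E
```

```text
t 10.9 p [ 627.3 -155.6   85.1] x [0.326 0.945 0.   ] y [ 0.945 -0.326  0.002] z [ 0.002 -0.    -1.   ] F [-2.8  2.2  6.1] M [0.3  0.55 0.02] gap 11.8 ff 40.8 q [-0.32  0.39  1.51  0.    1.24  0.01]
```

Call:
servo_tool:
  commands:
    - [[0,0,0,0,3],[0,0,0,0,3],[-0.45,0,0.4,0,3],[0,0,0,0,3],[0,0,0,0,0.5],[0,0,0,0,0.5],[0,0,0,0,0.5]]
  force: 50

```text
clock: 11.6
position: [625.0, -159.8, 79.1]
eef_rot: [-2.558, -1.824, 0.0]
contact_force: [0.2, -1.4, -1.3]
finger_gap: 0.138
finger_force: 51.2
```

```bash
python3 - <<'E'
from h import *
s,r=st()
E
```

```text
t 11.6 p [ 625.  -159.8   79.1] x [ 0.326  0.945 -0.   ] y [ 0.945 -0.326 -0.   ] z [-0. -0. -1.] F [ 0.2 -1.4 -1.3] M [-0.2  -0.02 -0.02] gap 11.8 ff 51.2 q [-0.33  0.39  1.51 -0.    1.24  0.  ]
```

Call:
servo_tool:
  commands:
    - [[0,0,0,4,0.5],[0,0,0,4,0.5],[0,0,0,4,0.5],[0,0,0,4,0.5],[0,0,0,4,0.5],[0,0,0,4,0.5],[0,0,0,4,0.5],[0,0,0,4,0.5],[0,0,0,4,0.5],[0,0,0,4,0.5],[0,0,0,0,0.5]]

```text
clock: 12.7
position: [625.1, -159.7, 79.2]
eef_rot: [3.028, 0.838, -0.0]
contact_force: [1.5, -1.2, -1.8]
finger_gap: 0.139
finger_force: 51.2
```

```bash
python3 - <<'E'
from h import *
s,r=st();print(np.degrees(np.arctan2(r[1,0],r[0,0])))
E
```

```text
t 12.7 p [ 625.1 -159.7   79.2] x [ 0.858  0.514 -0.   ] y [ 0.514 -0.858  0.   ] z [-0. -0. -1.] F [ 1.5 -1.2 -1.8] M [-0.11 -0.09  0.01] gap 11.9 ff 51.2 q [-0.33  0.39  1.51 -0.    1.24  0.7 ]
30.93176319907487
```

Call:
servo_tool:
  commands:
    - [[0,0,0,4,0.5],[0,0,0,4,0.5],[0,0,0,4,0.5],[0,0,0,4,0.5],[0,0,0,4,0.5],[0,0,0,3,0.5],[0,0,0,3,0.5],[0,0,0,0,0.5]]

```text
clock: 13.5
position: [625.1, -159.5, 79.2]
eef_rot: [-3.138, -0.139, -0.0]
contact_force: [1.5, -0.1, -2.3]
finger_gap: 0.137
finger_force: 51.3
```

```bash
python3 - <<'E'
from h import *
s,r=st();print(np.degrees(np.arctan2(r[1,0],r[0,0])))
E
```

```text
t 13.5 p [ 625.1 -159.5   79.2] x [0.996 0.088 0.   ] y [ 0.088 -0.996 -0.   ] z [ 0.  0. -1.] F [ 1.5 -0.1 -2.3] M [-0.07 -0.06 -0.14] gap 11.7 ff 51.3 q [-0.33  0.39  1.51  0.    1.24  1.15]
5.055168967304592
```

Call:
servo_tool:
  commands:
    - [[0,0,0,2,0.5],[0,0,0,2,0.5],[0,0,0,2,0.5],[0,0,0,0,0.5]]

```text
clock: 13.9
position: [624.9, -159.6, 79.1]
eef_rot: [-3.141, 0.024, 0.001]
contact_force: [0.9, -0.5, -2.2]
finger_gap: 0.137
finger_force: 51.1
```

```bash
python3 - <<'E'
from h import *
s,r=st();print(np.degrees(np.arctan2(r[1,0],r[0,0])))
E
```

```text
t 13.9 p [ 624.9 -159.6   79.1] x [ 1.    -0.015 -0.   ] y [-0.015 -1.    -0.   ] z [-0.  0. -1.] F [ 0.9 -0.5 -2.2] M [-0.12 -0.1   0.02] gap 11.7 ff 51.1 q [-0.33  0.39  1.51  0.    1.24  1.26]
-0.880504232997642
```

Call:
servo_tool:
  commands:
    - [[0,0,0,1.5,0.5],[0,0,0,1.5,0.5],[0,0,0,1.5,0.5],[0,0,0,0,0.5]]

```text
clock: 14.3
position: [624.9, -159.6, 79.1]
eef_rot: [-3.138, 0.152, 0.001]
contact_force: [-1.0, -0.0, -3.1]
finger_gap: 0.141
finger_force: 51.1
```

```bash
python3 - <<'E'
from h import *
s,r=st();print(np.degrees(np.arctan2(r[1,0],r[0,0])))
def hole(n,box):
    p,_=optics.grab_frame(n);g=cv2.resize(p,None,fx=4,fy=4,interpolation=2);hsv=cv2.cvtColor(g,cv2.COLOR_BGR2HSV)
    br=((hsv[...,1]<70)&(g.max(2)>(130 if n=="top" else 105))).astype(np.uint8)
    u0,u1,v0,v1=[4*b for b in box];v,u=np.nonzero(br[v0:v1,u0:u1]);print(n,"u",(u.max()+u0)/4,"v",(v.max()+v0)/4, "w",ray(n,(u.max()+u0)/4,(v.max()+v0)/4,36.5))
hole("top",(288,326,190,216));hole("side",(270,292,165,192))
for n in("top","side"):
    p=cv2.imread(f"pics/{n}0.png");g=cv2.resize(p,None,fx=4,fy=4,interpolation=2);hsv=cv2.cvtColor(g,cv2.COLOR_BGR2HSV)
    br=((hsv[...,1]<70)&(g.max(2)>(130 if n=="top" else 105)))
    b=(288,326,190,216) if n=="top" else (270,292,165,192);v,u=np.nonzero(br[4*b[2]:4*b[3],4*b[0]:4*b[1]]);print("before",n,u.max()/4+b[0],v.max()/4+b[2])
E
```

```text
t 14.3 p [ 624.9 -159.6   79.1] x [ 0.995 -0.097 -0.   ] y [-0.097 -0.995 -0.   ] z [-0.  0. -1.] F [-1.  -0.  -3.1] M [-0.08  0.06 -0.07] gap 12.0 ff 51.1 q [-0.33  0.39  1.51  0.    1.24  1.34]
-5.552676069129275
top u 325.75 v 212.0 w [ 532.58955489 -225.48830946   36.5       ]
side u 286.5 v 182.5 w [ 523.77028416 -139.10153127   36.5       ]
before top 314.75 210.5
before side 285.25 182.0
```

Call:
servo_tool:
  commands:
    - [[0,0,0,1.5,0.5],[0,0,0,1.5,0.5],[0,0,0,0,0.5]]

```text
clock: 14.7
position: [624.9, -159.7, 79.1]
eef_rot: [3.133, -0.235, -0.001]
contact_force: [-0.8, -0.6, -3.5]
finger_gap: 0.14
finger_force: 50.9
```

```bash
python3 - <<'E'
from h import *
s,r=st();print(np.degrees(np.arctan2(r[1,0],r[0,0])))
E
```

```text
t 14.7 p [ 624.9 -159.7   79.1] x [ 0.989 -0.149 -0.   ] y [-0.149 -0.989  0.   ] z [-0. -0. -1.] F [-0.8 -0.6 -3.5] M [-0.14  0.06  0.04] gap 12.0 ff 50.9 q [-0.33  0.39  1.51 -0.    1.24  1.39]
-8.583319534791766
```

Call:
servo_tool:
  commands:
    - [[0,0,0,1.5,0.5],[0,0,0,1.5,0.5],[0,0,0,1,0.5]]

```text
clock: 15.0
position: [625.1, -160.2, 79.2]
eef_rot: [3.122, -0.345, 0.0]
contact_force: [-0.3, -5.5, -5.2]
finger_gap: 0.139
finger_force: 50.8
```

```bash
python3 - <<'E'
from h import *
s,r=st();print(np.degrees(np.arctan2(r[1,0],r[0,0])))
p,_=optics.grab_frame("side");q,_=optics.grab_frame("top")
cv2.imwrite("pics/c5.png",np.hstack([cv2.resize(p[140:200,230:300],None,fx=5.5,fy=5.5,interpolation=2),cv2.resize(q[160:220,270:340],None,fx=5.5,fy=5.5,interpolation=2)]))
E
```

```text
t 15.0 p [ 625.1 -160.2   79.2] x [ 0.976 -0.218  0.   ] y [-0.218 -0.976  0.001] z [ 0.    -0.001 -1.   ] F [-0.3 -5.5 -5.2] M [-0.91 -0.01  0.29] gap 11.9 ff 50.8 q [-0.33  0.39  1.51 -0.    1.24  1.46]
-12.618248695819977
```

View pics/c5.png

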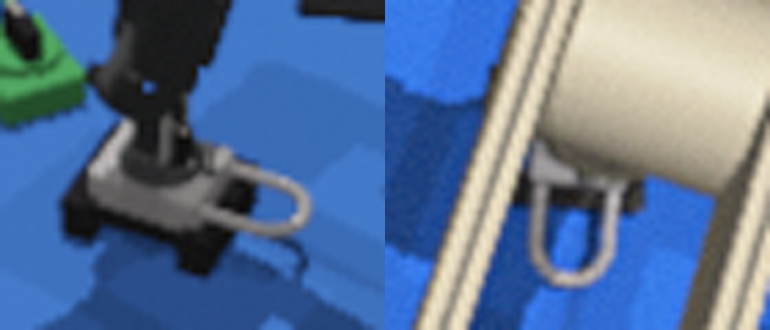

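Call:
servo_tool:
  commands:
    - [[0,0,0,0,4],[0,0,0,0,4],[0,0,0,0,4],[0,0,-3,0,4],[0,0,-4,0,8],[0,0,0,-4.3,8],[0,0,0,-4.3,8],[-3.45,0,0,0,8],[-3.45,0,0,0,8],[0,0,0,0,8],[0,0,0,0,8]]
  force: 30

```text
clock: 16.2
position: [556.1, -154.7, 149.7]
eef_rot: [-3.14, 0.107, -0.001]
contact_force: [0.7, -0.9, 0.3]
finger_gap: 0.934
finger_force: 0.0
```

```bash
python3 - <<'E'
from h import *
print("bow end now",ray("top",304.1,212,36.5))
s,r=st();print(np.degrees(np.arctan2(r[1,0],r[0,0])))
q,_=optics.grab_frame("side")
cv2.imwrite("pics/c6.png",cv2.resize(q[130:200,220:310],None,fx=6,fy=6,interpolation=2))
E
```

```text
bow end now [ 532.06902124 -156.29261714   36.5       ]
t 16.2 p [ 556.1 -154.7  149.7] x [ 0.998 -0.068  0.001] y [-0.068 -0.998 -0.   ] z [ 0.001  0.    -1.   ] F [ 0.7 -0.9  0.3] M [-0.07 -0.08 -0.01] gap 79.8 ff 0.0 q [-0.36  0.14  1.67  0.    1.33  1.28]
-3.9127786695083375
```

View pics/c6.png

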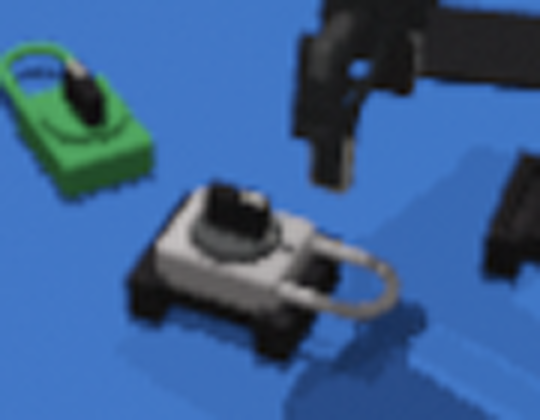

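Call:
servo_tool:
  commands:
    - [[0.4,0,3,0,8],[0,0,3,0,8],[0,0,3,0,8],[0,0,1.8,0,8],[0,0,0,0,8],[0,0,0,0,4],[0,0,0,0,4],[0,0,0,0,4],[0,0,0,0,4]]
  force: 30

```text
clock: 17.15
position: [562.0, -155.8, 43.4]
eef_rot: [3.139, -0.107, 0.006]
contact_force: [0.7, -0.6, 3.8]
finger_gap: 0.572
finger_force: 30.5
```

```bash
python3 - <<'E'
from h import *
s,r=st()
E
```

```text
t 17.15 p [ 562.  -155.8   43.4] x [ 0.998 -0.068  0.004] y [-0.068 -0.998  0.001] z [ 0.004 -0.001 -1.   ] F [ 0.7 -0.6  3.8] M [-0.03 -0.26 -0.07] gap 48.9 ff 30.5 q [-0.36  0.28  1.72  0.    1.13  1.28]
```

Both legs are gripped (48.9 mm opening). Now I'll pull along −x.

Call:
servo_tool:
  commands:
    - [[-0.3,0,0,0,4],[-0.3,0,0,0,4],[-0.3,0,0,0,4],[-0.3,0,0,0,4],[-0.3,0,0,0,4]]

```text
clock: 17.65
position: [545.9, -154.6, 42.4]
eef_rot: [3.139, -0.107, 0.003]
contact_force: [1.5, -0.1, 5.4]
finger_gap: 0.57
finger_force: 30.7
```

```bash
python3 - <<'E'
from h import *
s,r=st()
E
```

```text
t 17.65 p [ 545.9 -154.6   42.4] x [ 0.998 -0.068  0.002] y [-0.068 -0.998  0.001] z [ 0.002 -0.001 -1.   ] F [ 1.5 -0.1  5.4] M [-0.13 -0.39  0.01] gap 48.7 ff 30.7 q [-0.37  0.25  1.77 -0.    1.12  1.27]
```

Call:
servo_tool:
  commands:
    - [[-0.2,0,0,0,4],[-0.2,0,0,0,4]]

```text
clock: 17.85
position: [542.9, -154.5, 42.6]
eef_rot: [3.139, -0.107, 0.007]
contact_force: [11.8, -0.2, 1.6]
finger_gap: 0.571
finger_force: 30.7
```

```bash
python3 - <<'E'
from h import *
s,r=st()
E
```

```text
t 17.85 p [ 542.9 -154.5   42.6] x [ 0.998 -0.068  0.005] y [-0.068 -0.998  0.001] z [ 0.004 -0.001 -1.   ] F [11.8 -0.2  1.6] M [-0.11 -1.94  0.23] gap 48.7 ff 30.7 q [-0.37  0.24  1.78  0.    1.12  1.27]
```

Call:
servo_tool:
  commands:
    - [[-0.2,0,0,0,4],[0,0,0,0,4]]

```text
clock: 18.05
position: [542.9, -154.6, 43.3]
eef_rot: [3.138, -0.107, 0.014]
contact_force: [15.6, -1.7, -1.7]
finger_gap: 0.571
finger_force: 31.7
```

```bash
python3 - <<'E'
from h import *
s,r=st()
E
```

```text
t 18.05 p [ 542.9 -154.6   43.3] x [ 0.998 -0.068  0.009] y [-0.068 -0.998  0.002] z [ 0.009 -0.002 -1.   ] F [15.6 -1.7 -1.7] M [-0.14 -2.38  0.31] gap 48.7 ff 31.7 q [-0.37  0.24  1.78  0.    1.12  1.27]
```

Call:
servo_tool:
  commands:
    - [[0.2,0,0,0,8.5],[0,0,0,0,8.5],[0,0,0,0,8.5],[0,0,-3.5,0,8.5],[0,0,-3.5,0,8.5],[0,0,-3.5,0,8.5],[2.7,0,0,0,8.5],[2.7,0,0,0,8.5],[2.7,0,0,0,8.5],[0,0,0,0,8.5],[0,0,0,0,8.5]]
  force: 30

```text
clock: 19.15
position: [621.3, -159.2, 145.1]
eef_rot: [-3.139, 0.106, 0.004]
contact_force: [-0.2, -0.2, 0.4]
finger_gap: 0.992
finger_force: 0.0
```

```bash
python3 - <<'E'
from h import *
s,r=st()
p,_=optics.grab_frame("side")
cv2.imwrite("pics/c7.png",cv2.resize(p[130:200,220:310],None,fx=6,fy=6,interpolation=2))
E
```

```text
t 19.15 p [ 621.3 -159.2  145.1] x [ 0.998 -0.068 -0.002] y [-0.068 -0.998 -0.   ] z [-0.002  0.001 -1.   ] F [-0.2 -0.2  0.4] M [-0.03  0.01  0.03] gap 84.7 ff 0.0 q [-0.33  0.32  1.48 -0.    1.35  1.31]
```

View pics/c7.png

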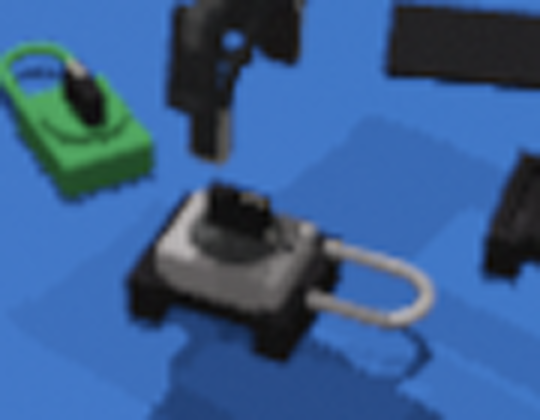

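Call:
servo_tool:
  commands:
    - [[0.4,0,3,0,8.5],[0,0,3,0,8.5],[0,0,3,0,8.5],[0,0,1.7,0,8.5],[0,0,0,0,8.5],[0,0,0,0,5],[0,0,0,0,5],[0,0,0,0,5],[0,0,0,0,5]]
  force: 90

```text
clock: 20.1
position: [627.9, -160.3, 42.1]
eef_rot: [3.139, -0.107, 0.006]
contact_force: [-0.8, 0.6, 8.0]
finger_gap: 0.657
finger_force: 98.3
```

```bash
python3 - <<'E'
from h import *
s,r=st()
E
```

```text
t 20.1 p [ 627.9 -160.3   42.1] x [ 0.998 -0.068  0.004] y [-0.068 -0.998  0.001] z [ 0.004 -0.001 -1.   ] F [-0.8  0.6  8. ] M [ 0.11  0.11 -0.06] gap 56.1 ff 98.3 q [-0.33  0.44  1.53  0.    1.17  1.31]
```

Call:
servo_tool:
  commands:
    - [[0,0,-0.5,0,5],[0,0,-1,0,5],[0,0,-1.5,0,5],[0,0,-2,0,5],[0,0,-2,0,5],[0,0,-2,0,5],[0,0,-2,0,5],[0,0,-2,0,5],[0,0,-2,0,5],[0,0,-1,0,5],[0,0,-0.5,0,5],[0,0,0,0,5],[0,0,0,0,5]]

```text
clock: 21.4
position: [625.5, -159.5, 203.1]
eef_rot: [-3.139, 0.107, 0.003]
contact_force: [-1.1, 0.4, -4.5]
finger_gap: 0.662
finger_force: 98.4
```

```bash
python3 - <<'E'
from h import *
s,r=st()
print((r.T@(np.array([590,195.,160])-s["position"])).round(1))
E
```

```text
t 21.4 p [ 625.5 -159.5  203.1] x [ 0.998 -0.068 -0.002] y [-0.068 -0.998 -0.   ] z [-0.002  0.001 -1.   ] F [-1.1  0.4 -4.5] M [-0.02 -0.02  0.01] gap 56.6 ff 98.4 q [-0.33  0.28  1.41 -0.    1.45  1.31]
[ -59.4 -351.3   43.3]
```

Call:
servo_tool:
  commands:
    - [[-0.15,-0.9,0,0,5],[-0.3,-1.7,0,0,5],[-0.42,-2.5,0,0,5],[-0.42,-2.5,0,0,5],[-0.42,-2.5,0,0,5],[-0.42,-2.5,0,0,5],[-0.42,-2.5,0,0,5],[-0.42,-2.5,0,0,5],[-0.42,-2.5,0,0,5],[-0.42,-2.5,0,0,5],[-0.42,-2.5,0,0,5],[-0.42,-2.5,0,0,5],[-0.42,-2.5,0,0,5],[-0.42,-2.5,0,0,5],[-0.3,-1.7,0,0,5],[-0.15,-0.9,0,0,5],[0,0,0,2.5,5],[0,0,0,2.5,5],[0,0,0,2.5,5],[0,0,0,0,5]]

```text
clock: 23.4
position: [590.6, 195.2, 204.1]
eef_rot: [3.125, -0.314, -0.001]
contact_force: [0.1, -0.1, -4.2]
finger_gap: 0.665
finger_force: 98.4
```

Call:
servo_tool:
  commands:
    - [[0,0,1,0,5],[0,0,1,0,5],[0,0,1,0,5],[0,0,1,0,5],[0,0,0.5,0,5],[0,0,0,0,5],[0,0,0,0,5]]

```text
clock: 24.1
position: [590.9, 195.5, 159.4]
eef_rot: [3.126, -0.312, 0.0]
contact_force: [0.2, 0.5, -3.9]
finger_gap: 0.661
finger_force: 98.4
```

```bash
python3 - <<'E'
from h import *
s,r=st()
p,_=optics.grab_frame("side");q,_=optics.grab_frame("top")
cv2.imwrite("pics/c8.png",np.hstack([cv2.resize(p[140:290,160:290],None,fx=3,fy=3,interpolation=2),cv2.resize(q[130:280,150:280],None,fx=3,fy=3,interpolation=2)]))
E
```

```text
t 24.1 p [590.9 195.5 159.4] x [ 0.98  -0.198  0.   ] y [-0.198 -0.98  -0.   ] z [ 0. -0. -1.] F [ 0.2  0.5 -3.9] M [-0.02 -0.07 -0.04] gap 56.4 ff 98.4 q [ 0.24  0.25  1.53 -0.    1.36  2.01]
```

View pics/c8.png

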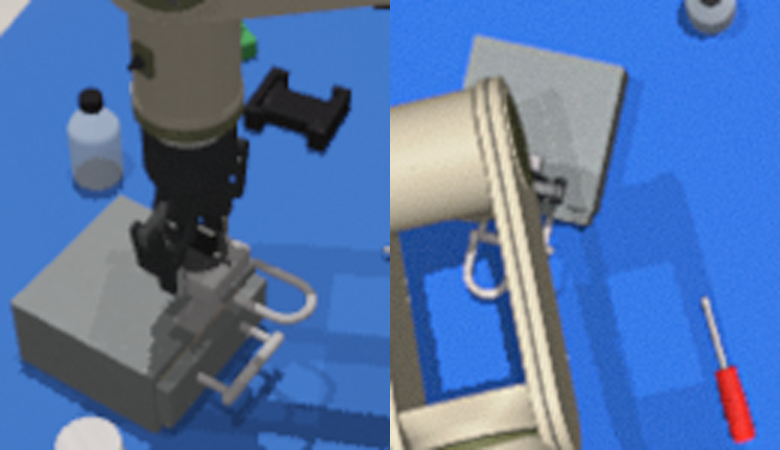

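The picture shows the lock held above the staple with its dial up and shackle out. The drawer is shut, the cradle is empty, and the wrist force equals the lock's weight.

```bash
python3 -c "
from cell import ctrl
print(ctrl.hand_in())"
```

```text
the job is handed in; nothing more can be done
None
```

I handed the job in at about 24 s: the drawer is pushed shut and the gripper holds the lock open, dial up, about 3 cm above the staple; on the way a bad cabinet reading sent one push wide of the handle, and it touched nothing.

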